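# Put the chisel away in its push-latch case

## Task

Put the orange-handled chisel away: press the case's green lid to release its push latch so that it springs open, lay the chisel flat in the empty front bay without dropping it, then swing the lid down and press it again so that it latches and stays shut by itself. Press gently, and leave everything else on the bench where it is.

Things in the scene. Friction and masses are not known exactly. Their poses are not given: they have to be found in the camera images.
- case: Wooden case fixed to the bench under the green lid, 170 mm deep (x) by 230 wide (y), rim 44 mm high. Origin: centre of its underside; +x points from the press side to the hinge side, y along the hinge, z up. Walls: press side 18 mm, others 10; inner floor 8 mm up. A fixed foam block with drill bits fills the hinge side (x +32 to +75 mm, 41 mm high); the rest is the empty front bay.
- bay (a point): Centre of the floor of the empty front bay. The bay runs 97 mm along the case's x and 210 mm along its y, and is 36 mm deep from floor to rim; its axes are the case's.
- lid (a joint): Lid angle in rad. About 0: shut and latched, level. 1.7: open, a little past upright, on its stop. -0.078: pressed down onto its lower stop, which is hard. A damped spring always drives it open (about 2 s; 3 to 5 N at the press pad to hold it); it stays shut only if latched. More than 30 N on the case or lid is too rough.
- lid_press (a point): Centre of the black press pad (34 x 90 mm) on the lid's upper face, 22 mm from its free edge, 158 mm from the hinge line; moves with the lid. Axes: the case's when shut, z the face's normal. The lid is a green cap 180 mm from hinge line to free edge, 250 mm wide, 8 mm thick with a 22 mm skirt; its upper face is 66 mm above the bench when latched.
- lid_hinge (a point): Middle of the lid's hinge line, on the case, 54 mm above the bench; the line runs along the case's y. The lid's upper face lies 12 mm from this line.
- chisel: Loose bench chisel, about 160 g, lying on the board: orange handle of square section 24 x 24 mm, 86 mm long, then a steel blade 18 x 5 mm. Origin: centre of the handle, half-way up. x points along the tool to the cutting edge: the butt is 49 mm behind the origin, the cutting edge 120 mm ahead. z up.
- board: Light wooden board fixed to the bench, 200 x 190 x 12 mm, on which the chisel and the sanding block lie. Origin: centre of its underside.
- sander: Bystander: cork sanding block with a dark wooden grip, 100 x 55 x 36 mm, lying on the board beside the chisel. Origin: centre of its underside.
- glue: Bystander: white glue bottle with orange cap, 60 mm across, 170 mm tall. Origin: centre of its underside.
- offcut: Bystander: dark wood offcut, 70 x 140 x 38 mm. Origin: centre of its underside.
- square: Bystander: joiner's square, dark wooden stock 22 x 110 x 20 mm with a thin steel blade 150 mm long. Origin: under the middle of the stock.
- tape: Bystander: yellow tape measure, 65 x 35 x 62 mm. Origin: centre of its underside.
- mallet: Bystander: wooden mallet lying on its side, head 85 x 130 x 70 mm, handle 200 mm. Origin: underside of the head.
- pencil_tin: Bystander: aluminium tin, 72 mm across, 100 mm tall. Origin: centre of its underside.
- latch (a point): The push-push latch in the case's front wall, below the press pad. Each full press of the shut lid beyond 0, then letting go, swaps its state: springs open, or stays shut. The depth needed beyond latched varies unseen, 6 to 10 mm at the pad; the lower stop, at 12.5 mm, can be felt. A press that stops short changes nothing: latched stays latched, unlatched springs open.
There are look-alikes about, which are no part of the job. Of the things that look like the chisel, the largest one is meant.

How it is judged:
On the way, in this order (a step that is already met when the one before it is completed fails the run):
1. the latch is released and the lid has sprung open (value of joint lid above 1.45 rad), for 0.2 s.
2. the chisel lies flat on the floor of the front bay, the lid still open (x of chisel in the frame of case between -0.062 and 0.026 m and y of chisel in the frame of case between -0.095 and 0.095 m and z of chisel in the frame of case below 0.028 m and angle between chisel's own x axis and vertical between 1.45 and 1.69 rad and value of joint lid above 1.2 rad), for 0.2 s.
At the end, for the whole second after the job is handed in: The lid is shut and held by its latch (angle between -0.02 and 0.03 rad with nothing pressing it), and the chisel lies flat and still on the floor of the front bay (handle centre within the bay's walls and less than 28 mm above the case's underside, tool within about 7 degrees of level) (x of chisel in the frame of case between -0.062 and 0.026 m and y of chisel in the frame of case between -0.095 and 0.095 m and z of chisel in the frame of case below 0.028 m and angle between chisel's own x axis and vertical between 1.45 and 1.69 rad and value of joint lid between -0.02 and 0.03 rad and linear speed of chisel below 0.02 m/s); the robot touches nothing.
It fails at once if the case or its lid is pushed harder than 30 N (contact force between any of the fingers, the arm and case above 30 N).
It fails at once if the chisel is dropped or thrown (moving faster than 0.45 m/s with no finger on it) (linear speed of chisel above 0.45 m/s and contact force between the fingers and chisel below 0.05 N).
It fails at once if a bystander is moved by more than 30 mm (distance of any of sander, glue, offcut, square, tape, mallet, pencil_tin from where it was at the start of the episode above 0.03 m).
It also fails if it takes over 72 s, if anything falls off the work surface, if the arm or the gripper's body presses on something with over 40 N, if the wrist force passes 120 N, or if a joint passes its speed limit or range.

## Robot

A 7-joint arm with a two-finger parallel gripper is mounted at the origin on the work surface. World frame = base frame: x ahead of the robot, y to its left, z up, the work surface at z = 0. Lengths are in m, angles in rad, forces in N, time in s.
With the tool pointing down it reaches from about 0.425 to 0.925 m from the base axis. Payload 6.8 kg.
Tool frame: the origin (TCP) lies at the very end of the fingers, on their centre line; the grasp point (between the pads) lies 19 mm behind it; z points along the fingers, x is the direction in which the jaws open and shut, and the axes are right-handed (so a half turn about z gives the same grasp; the last joint's range is limited). The gripper opens to 85 mm and grips with 20 to 120 N. Pads are 22 mm wide; open, the fingers measure 114 mm over their backs; the gripper's body (76 mm by 85 mm) begins 54 mm behind the grasp point. The pads swing forward as they close: fully open they stand 13 mm farther back than shut.
Start: joints at [-1.292, 0.477, 0.022, 1.555, -0.011, 1.109, -0.083], TCP at [0.255, 0.625, 0.231] pointing down, gripper open.
Joint ranges: [-2.96, 2.96], [-0.34, 2.1], [-1.41, 1.46], [0.24, 2.44], [-1.37, 4.51], [0.17, 1.92], [-2.96, 2.96]. Speed limits (rad/s): [2.39, 2.39, 3.14, 3.14, 3.14, 3.14, 3.14].

## Interface

Orientations are given as a rotation vector (axis times angle).
In Python, from bench import get_obs, imaging, hand_in gives the robot as it stands.
- The arm moves only by the tool send_rows, never from a script. Its argument "motion" is a list of rows, each an object with "dp": the shift along the world's x, y, z in m, a list of three; "rot": the turn, a rotation vector about the world's x, y, z in rad, a list of three; "grip": the finger opening in m, from 0 to 0.0854. In form: [{"dp": [dx, dy, dz], "rot": [ax, ay, az], "grip": grip}, ...]. A call has 1 to 20 rows; each row shifts and turns the pose as measured when the row begins; what a row does not reach is not made up. A row lasts 1/8 s, in which the tool goes at most 62.5 mm and 10.7 degrees, less where a joint would pass 70% of its speed; a pose out of reach is approached as far as the arm can. A call is refused whole if a number of a shift passes 0.0625 or a number of a turn 0.188, either way. A call with a gripper value outside its range is refused whole. The fingers move at their own pace and stop on an object; "grip_force" is the grip in N (left out, the last holds). Time passes only in rows, so rows that do not move let the fingers close. It gives the time, the measured TCP pose, the force and the opening at its end, in the units of the state.
- get_obs(): the state, without advancing time (a new reading comes with each control period).
- imaging.grab_frame(name): name is "side" or "top" or "wrist"; returns a dict with "img" (384x512x3 uint8, red, green, blue), "fx", "fy", "cx", "cy" (pixels), "R" (3x3) and "t" (3): a world point X has camera coordinates R X + t. Camera axes: x right, y down, z forward; pixel columns grow to the right and rows downward; lengths in m; the calibration is good to about 2 mm. A picture is of the moment at which its call begins. There is no depth.
- hand_in(): hands the job in, once; it reports no verdict.
The state is a dict: "clock": time; "joints": joint angles; "qvel": joint speeds; "tau": joint torques, N m; "tcp_pos": TCP position; "orientation": TCP orientation; "contact_force": force on the tool from outside, world axes, zero at the start; "moment": the same for the moment, N m; "grip_width": finger opening in m.
Only numpy, scipy, OpenCV 4.12 (cv2) and the standard library are available. Lean on these libraries where they do the work, as an engineer would, in place of code of your own. Each camera call takes 0.05 s, during which the arm holds its last target. There are 200 camera calls.

## Working session

There is one attempt and no reset: what is moved stays moved. The work goes in short steps, Python scripts to look and compute and a tool call to move; the robot and the scene stay as the last step left them, time stands still between calls to the robot, and variables do not carry over. Pictures are saved under pics/ and viewed, about 8 in all and at most 12, crops included, and the job is handed in when it is done.

Besides the shell and the picture viewer there is one more tool, called after "Call:" as name(argument=value, ...), one argument or row to a line, values as JSON. send_rows: Moves the arm, as the interface text tells. Its arguments: {"type":"object","properties":{"motion":{"type":"array","items":{"type":"object","properties":{"dp":{"type":"array","items":{"type":"number"}},"rot":{"type":"array","items":{"type":"number"}},"grip":{"type":"number"}}}},"grip_force":{"type":"number"}},"required":["motion"]}

```bash
mkdir -p pics
cat > h.py <<'E'
import numpy as np,cv2
from bench import get_obs,imaging
def grab(n,save=None):
    f=imaging.grab_frame(n)
    if save: cv2.imwrite('pics/'+save,cv2.cvtColor(f['img'],cv2.COLOR_RGB2BGR))
    return f
def ray(f,u,v,z):
    R=np.array(f['R']);t=np.array(f['t']);c=-R.T@t
    d=R.T@np.array([(u-f['cx'])/f['fx'],(v-f['cy'])/f['fy'],1]);return c+d*(z-c[2])/d[2]
def proj(f,X):
    p=np.array(f['R'])@np.array(X)+np.array(f['t']);return f['fx']*p[0]/p[2]+f['cx'],f['fy']*p[1]/p[2]+f['cy']
E
python3 - <<'E'
from h import *
import pickle
fs={n:grab(n,n+'0.png') for n in('top','side','wrist')}
pickle.dump(fs,open('f0.pkl','wb'))
a=[cv2.cvtColor(fs[n]['img'],cv2.COLOR_RGB2BGR) for n in('top','side')]
cv2.imwrite('pics/top0x.png',cv2.resize(a[0],(800,600),interpolation=2))
for n in fs:print(n,-np.array(fs[n]['R']).T@np.array(fs[n]['t']),fs[n]['fx'])
print(get_obs())
E
```

```text
top [ 0.37233548 -0.05324312  1.44332636] 398.503905785479
side [-0.0794647  -1.29037269  0.93430811] 436.6191413111579
wrist [0.17767875 0.65676503 0.37353776] 326.9230112687201
{'clock': 0.15, 'joints': array([-1.29208212,  0.47762403,  0.02236457,  1.5562219 , -0.01151954,
        1.10927059, -0.08306609]), 'qvel': array([ 4.35240627e-05, -2.88243694e-03,  2.19334134e-04, -3.69375337e-03,
       -1.22305078e-03, -1.28924063e-04,  5.27476733e-04]), 'tau': array([ 1.99906077e-03, -5.96922791e+01,  1.60959966e+00, -2.81489879e+01,
        1.26243912e-02,  6.43543754e-03, -1.92086347e-06]), 'tcp_pos': array([0.2544773 , 0.62470689, 0.23054116]), 'orientation': array([ 2.60626183e+00,  1.75261423e+00, -1.73757424e-03]), 'contact_force': array([ 0.13072396,  0.21045158, -0.59196107]), 'moment': array([ 0.01881363, -0.00355718,  0.05372037]), 'grip_width': 0.08543166306092324}
```

View pics/top0x.png

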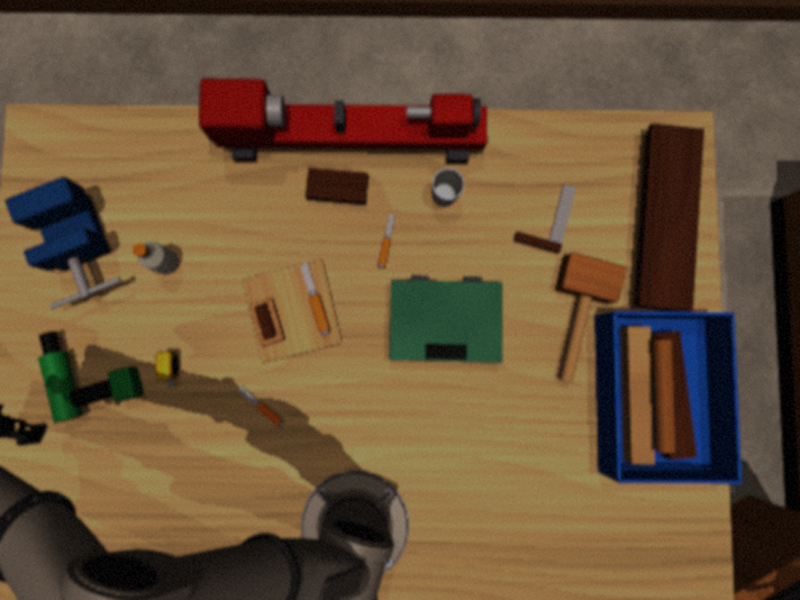

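View pics/side0.png

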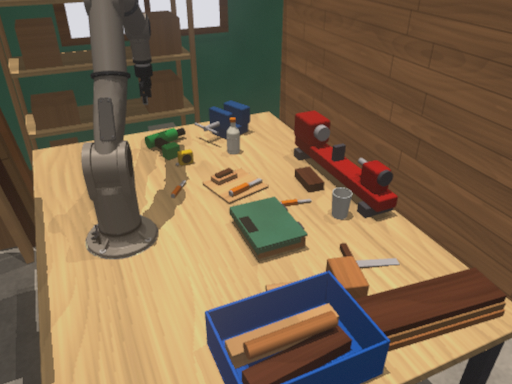

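Top view at 800x600: the chisel candidates are on the board (315,300, the largest), beside it (386,243, smaller) and near the robot (262,407, smaller). I choose the one on the board. The green lid is at (446,320), with its black pad at (446,351) on the robot side and the hinge on the far side.

Run:
```python
from h import *
import pickle
fs=pickle.load(open('f0.pkl','rb'));f=fs['top'];im=f['img'];hsv=cv2.cvtColor(im,cv2.COLOR_RGB2HSV)
def comps(m,z,name,minA=15):
    n,l,s,c=cv2.connectedComponentsWithStats(m.astype(np.uint8))
    for i in range(1,n):
        if s[i,4]<minA: continue
        pts=np.argwhere(l==i)[:,::-1].astype(float)
        W=np.array([ray(f,u,v,z)[:2] for u,v in pts]).astype(np.float32)
        r=cv2.minAreaRect(W); b=cv2.boxPoints(r)
        print(name,c[i].round(1),s[i,4],'ctr',np.round(r[0],4),'size',np.round(r[1],4),'ang',round(r[2],2),'mean',W.mean(0).round(4)); print(np.round(b,3).tolist())
H,S,V=[hsv[...,i].astype(int) for i in range(3)]
comps((abs(H-13)<6)&(S>185)&(V>110),.036,'orange')
roi=np.zeros(H.shape,bool);roi[170:240,240:330]=1
g=(H>55)&(H<95)&(S>80)&roi
comps(g,.066,'lid',200)
comps((V<45)&roi,.066,'dark',30)
print(hsv[192,202],hsv[205,285],hsv[225,285],hsv[176,196],hsv[200,175])
# crops
b=cv2.cvtColor(im,cv2.COLOR_RGB2BGR)
x=cv2.resize(b[150:250,140:340],(800,400),interpolation=cv2.INTER_CUBIC)
cv2.imwrite('pics/crop1.png',x)
```

```text
orange [245.6 160.4] 73 ctr [ 0.6192 -0.0627] size [0.0161 0.056 ] ang 79.3 mean [ 0.6193 -0.0627]
[[0.5899999737739563, -0.06499999761581421], [0.6449999809265137, -0.07599999755620956], [0.6480000019073486, -0.05999999865889549], [0.5929999947547913, -0.05000000074505806]]
orange [ 88.6 159.5] 47 ctr [0.6166 0.497 ] size [0.0259 0.0238] ang 66.06 mean [0.6166 0.4974]
[[0.6000000238418579, 0.49000000953674316], [0.621999979019165, 0.47999998927116394], [0.6330000162124634, 0.5040000081062317], [0.6110000014305115, 0.5139999985694885]]
orange [379.9 176.9] 676 ctr [ 0.5647 -0.5422] size [0.1248 0.0771] ang 74.89 mean [ 0.5644 -0.542 ]
[[0.5109999775886536, -0.5920000076293945], [0.5860000252723694, -0.6119999885559082], [0.6179999709129333, -0.492000013589859], [0.5440000295639038, -0.47200000286102295]]
orange [203.7 199.7] 155 ctr [0.4766 0.0845] size [0.0787 0.0251] ang 18.29 mean [0.477  0.0844]
[[0.4350000023841858, 0.08399999886751175], [0.4429999887943268, 0.05999999865889549], [0.5180000066757202, 0.08500000089406967], [0.5099999904632568, 0.10899999737739563]]
orange [426.3 
[... 444 characters left out ...]
3464], [-0.12999999523162842, -0.8640000224113464], [-0.12999999523162842, -0.843999981880188]]
lid [285.3 203.7] 3306 ctr [ 0.4611 -0.2004] size [0.2429 0.1747] ang 89.31 mean [ 0.4637 -0.2013]
[[0.3720000088214874, -0.32100000977516174], [0.546999990940094, -0.3230000138282776], [0.550000011920929, -0.07999999821186066], [0.375, -0.07800000160932541]]
dark [284.9 224.7] 243 ctr [ 0.3917 -0.2003] size [0.0309 0.0898] ang 0.53 mean [ 0.3911 -0.2   ]
[[0.37599998712539673, -0.15600000321865082], [0.37700000405311584, -0.24500000476837158], [0.40799999237060547, -0.24500000476837158], [0.40700000524520874, -0.1550000011920929]]
[ 15 223 151] [ 73 132  77] [23 73 14] [  6  24 150] [ 13 169 136]
```

View pics/crop1.png

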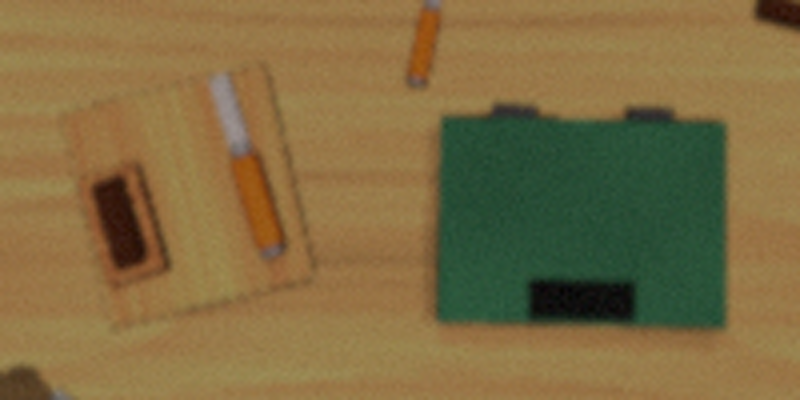

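The crop confirms it: the big orange chisel is on the board, handle around (258,205) and blade tip at (217,75), with the sanding block to its left. Lid pad is about (0.392,-0.200). I'll move there, gripper closed, to press.

Call:
send_rows(
  motion=[
    {"dp": [0.0325,-0.046,0],"rot": [0,0,0.022],"grip": 0},
    {"dp": [0.0325,-0.046,0],"rot": [0,0,0.022],"grip": 0},
    {"dp": [0.0325,-0.046,0],"rot": [0,0,0.022],"grip": 0},
    {"dp": [0.0325,-0.046,0],"rot": [0,0,0.022],"grip": 0},
    {"dp": [0.0325,-0.046,0],"rot": [0,0,0.022],"grip": 0},
    {"dp": [0.0325,-0.046,0],"rot": [0,0,0.022],"grip": 0},
    {"dp": [0.007,-0.05,0],"rot": [0,0,0.022],"grip": 0},
    {"dp": [0.007,-0.05,0],"rot": [0,0,0.022],"grip": 0},
    {"dp": [0.007,-0.05,0],"rot": [0,0,0.022],"grip": 0},
    {"dp": [0.007,-0.05,0],"rot": [0,0,0.022],"grip": 0},
    {"dp": [0.007,-0.05,0],"rot": [0,0,0.022],"grip": 0},
    {"dp": [0.007,-0.05,0],"rot": [0,0,0.022],"grip": 0},
    {"dp": [0.007,-0.05,0],"rot": [0,0,0.022],"grip": 0},
    {"dp": [-0.02,-0.04,0],"rot": [0,0,0.022],"grip": 0},
    {"dp": [-0.02,-0.04,0],"rot": [0,0,0.022],"grip": 0},
  ],
  grip_force=40,
)

```text
clock: 2.02
tcp_pos: [0.4594, -0.1031, 0.2279]
orientation: [2.264, 2.175, -0.005]
contact_force: [0.3, -0.2, -0.5]
grip_width: 0.0005
```

Call:
send_rows(
  motion=[
    {"dp": [-0.016,-0.024,-0.025],"rot": [0,0,0.01],"grip": 0},
    {"dp": [-0.016,-0.024,-0.025],"rot": [0,0,0.01],"grip": 0},
    {"dp": [-0.016,-0.024,-0.025],"rot": [0,0,0.01],"grip": 0},
    {"dp": [-0.016,-0.024,-0.025],"rot": [0,0,0.01],"grip": 0},
    {"dp": [0,0,-0.02],"rot": [0,0,0],"grip": 0},
    {"dp": [0,0,-0.01],"rot": [0,0,0],"grip": 0},
    {"dp": [0,0,0],"rot": [0,0,0],"grip": 0},
  ],
)

```text
clock: 2.9
tcp_pos: [0.3911, -0.2054, 0.0952]
orientation: [2.225, 2.213, -0.002]
contact_force: [0.3, 0.3, 0.4]
grip_width: 0.0
```

Call:
send_rows(
  motion=[
    {"dp": [0,0.002,-0.01],"rot": [0,0,0],"grip": 0},
    {"dp": [0,0.002,-0.008],"rot": [0,0,0],"grip": 0},
    {"dp": [0,0,-0.005],"rot": [0,0,0],"grip": 0},
    {"dp": [0,0,0],"rot": [0,0,0],"grip": 0},
  ],
)

```text
clock: 3.4
tcp_pos: [0.3929, -0.2005, 0.0718]
orientation: [2.221, 2.214, 0.0]
contact_force: [0.6, 0.1, 0.7]
grip_width: -0.0
```

Call:
send_rows(
  motion=[
    {"dp": [0,0,-0.002],"rot": [0,0,0],"grip": 0},
    {"dp": [0,0,-0.002],"rot": [0,0,0],"grip": 0},
  ],
)

```text
clock: 3.65
tcp_pos: [0.3933, -0.2007, 0.068]
orientation: [2.22, 2.213, 0.001]
contact_force: [-0.3, 0.3, -0.5]
grip_width: -0.0004
```

Call:
send_rows(
  motion=[
    {"dp": [0,0,-0.002],"rot": [0,0,0],"grip": 0},
  ],
)

```text
clock: 3.78
tcp_pos: [0.3933, -0.2007, 0.066]
orientation: [2.22, 2.213, 0.001]
contact_force: [-1.0, -0.2, 3.6]
grip_width: -0.0001
```

Call:
send_rows(
  motion=[
    {"dp": [0,0,-0.002],"rot": [0,0,0],"grip": 0},
  ],
)

```text
clock: 3.9
tcp_pos: [0.3932, -0.2007, 0.064]
orientation: [2.22, 2.213, 0.001]
contact_force: [-1.1, 0.8, 2.8]
grip_width: -0.0001
```

Call:
send_rows(
  motion=[
    {"dp": [0,0,-0.002],"rot": [0,0,0],"grip": 0},
    {"dp": [0,0,-0.002],"rot": [0,0,0],"grip": 0},
  ],
)

```text
clock: 4.15
tcp_pos: [0.393, -0.2007, 0.0599]
orientation: [2.221, 2.213, 0.001]
contact_force: [-1.6, -0.1, 5.4]
grip_width: -0.0002
```

Call:
send_rows(
  motion=[
    {"dp": [0,0,-0.002],"rot": [0,0,0],"grip": 0},
    {"dp": [0,0,-0.001],"rot": [0,0,0],"grip": 0},
  ],
)

```text
clock: 4.4
tcp_pos: [0.3929, -0.2007, 0.0566]
orientation: [2.221, 2.213, 0.001]
contact_force: [-1.8, -0.2, 3.4]
grip_width: -0.0002
```

Call:
send_rows(
  motion=[
    {"dp": [0,0,-0.001],"rot": [0,0,0],"grip": 0},
  ],
)

```text
clock: 4.53
tcp_pos: [0.3929, -0.2007, 0.0555]
orientation: [2.221, 2.213, 0.001]
contact_force: [-1.6, 0.9, 3.6]
grip_width: -0.0001
```

Call:
send_rows(
  motion=[
    {"dp": [0,0,-0.001],"rot": [0,0,0],"grip": 0},
  ],
)

```text
clock: 4.65
tcp_pos: [0.3929, -0.2007, 0.0545]
orientation: [2.221, 2.213, 0.001]
contact_force: [-1.2, 0.4, 3.8]
grip_width: 0.0002
```

Call:
send_rows(
  motion=[
    {"dp": [0,0,0.006],"rot": [0,0,0],"grip": 0},
    {"dp": [0,0,0.02],"rot": [0,0,0],"grip": 0},
    {"dp": [0,0.02,0.05],"rot": [0,0,0],"grip": 0},
    {"dp": [0,0.05,0.05],"rot": [0,0,0],"grip": 0},
    {"dp": [0,0.06,0.03],"rot": [0,0,0.03],"grip": 0.06},
    {"dp": [0.01,0.06,0],"rot": [0,0,0.06],"grip": 0.06},
    {"dp": [0.02,0.06,0],"rot": [0,0,0.06],"grip": 0.06},
    {"dp": [0.02,0.03,0],"rot": [0,0,0.06],"grip": 0.06},
    {"dp": [0,0,0],"rot": [0,0,0.06],"grip": 0.06},
    {"dp": [0,0,0],"rot": [0,0,0.05],"grip": 0.06},
    {"dp": [0,0,0],"rot": [0,0,0],"grip": 0.06},
    {"dp": [0,0,0],"rot": [0,0,0],"grip": 0.06},
  ],
)

```text
clock: 6.15
tcp_pos: [0.4446, 0.077, 0.212]
orientation: [1.826, 2.541, 0.018]
contact_force: [0.3, -0.1, 0.0]
grip_width: 0.06
```

Run:
```python
from h import *
import pickle
fs={n:grab(n,n+'1.png') for n in('top','side','wrist')}
pickle.dump(fs,open('f1.pkl','wb'))
a=[cv2.cvtColor(fs[n]['img'],cv2.COLOR_RGB2BGR) for n in('top','side','wrist')]
x=np.vstack([np.hstack([cv2.resize(a[0][150:250,140:340],(400,200),interpolation=2),cv2.resize(a[1][140:260,180:420],(400,200))]),cv2.resize(a[2],(800,600))[0:400]])
x=np.vstack([x[:200],cv2.copyMakeBorder(cv2.resize(a[2],(533,400)),0,0,0,267,0)])
cv2.imwrite('pics/m1.png',x)
o=get_obs();print(o['clock'],o['tcp_pos'],o['orientation'],-np.array(fs['wrist']['R']).T@np.array(fs['wrist']['t']))
```

```text
6.3 [0.44459303 0.07696685 0.21190985] [1.82579112 2.54124145 0.01774119] [0.36360354 0.05060602 0.35369253]
```

View pics/m1.png

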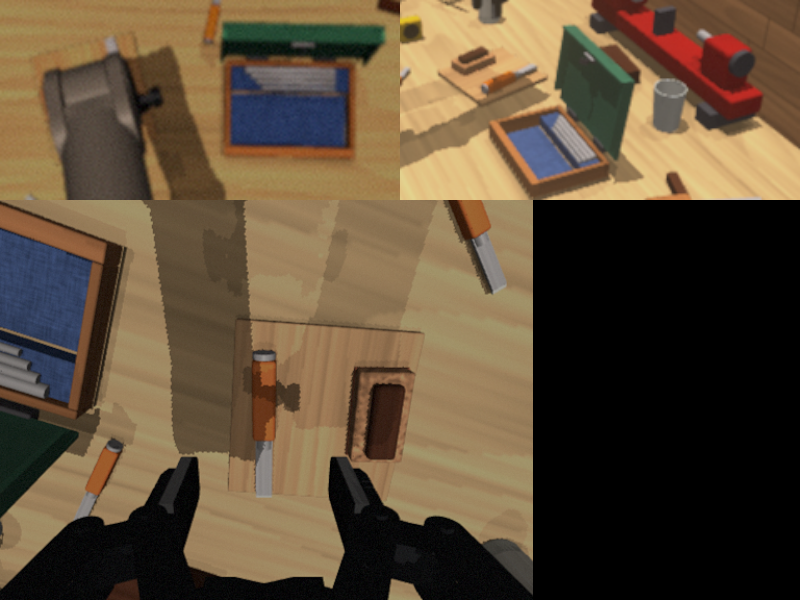

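The lid has sprung open. The wrist view (lower left) shows the chisel with its butt at about (254,147) px and tip at about (254,283) px. The case's empty bay is on the press side.

Run:
```python
from h import *
import pickle
fs=pickle.load(open('f1.pkl','rb'));f=fs['wrist'];hsv=cv2.cvtColor(f['img'],cv2.COLOR_RGB2HSV)
H,S,V=[hsv[...,i].astype(int) for i in range(3)]
m=((H<16)&(S>150)&(V>70)).astype(np.uint8);m[:130]=0;m[:,:225]=0;m[:,285:]=0;m[260:]=0
m=cv2.morphologyEx(m,cv2.MORPH_CLOSE,np.ones((7,7)));m=cv2.morphologyEx(m,cv2.MORPH_OPEN,np.ones((5,5)))
pts=np.argwhere(m)[:,::-1].astype(float);print(len(pts),pts.min(0),pts.max(0))
W=np.array([ray(f,u,v,.036)[:2] for u,v in pts]).astype(np.float32);r=cv2.minAreaRect(W);print('handle',r)
print('tip',ray(f,254,283,.026),'butt',ray(f,254,147,.024),'neck',ray(f,254,231,.024))
print('blade mid-end L/R',ray(f,246,275,.026),ray(f,262,275,.026))
# case from top: brown rim
t=fs['top'];h=cv2.cvtColor(t['img'],cv2.COLOR_RGB2HSV);b=((h[...,0]>100)&(h[...,0]<130)&(h[...,1]>90)).astype(np.uint8)
b[:175]=0;b[235:]=0;b[:,:240]=0;b[:,330:]=0
b=cv2.morphologyEx(b,cv2.MORPH_OPEN,np.ones((3,3)))
ys,xs=np.nonzero(b);print(xs.min(),xs.max(),ys.min(),ys.max())
# rim outer corners from mosaic crop: u=140+X/2, v=150+Y/2
for X,Y in((225,60),(354,62),(356,158),(222,156)):print('rim',ray(t,140+X/2,150+Y/2,.044))
for X,Y in((231,66),(349,68),(347,150),(230,147)):print('inner',ray(t,140+X/2,150+Y/2,.044))
print('lid top',[ray(t,140+X/2,150+Y/2,.23) for X,Y in((222,22),(385,28),(384,43),(222,40))])
```

```text
1689 [242. 155.] [264. 230.]
handle ((0.47525689005851746, 0.08685700595378876), (0.08269129693508148, 0.023529862985014915), 18.53667640686035)
tip [0.58492388 0.12478194 0.026     ] butt [0.43052042 0.07297137 0.024     ] neck [0.52097184 0.10332231 0.024     ]
blade mid-end L/R [0.5774006  0.11235643 0.026     ] [0.57141252 0.13014781 0.026     ]
256 313 184 222
rim [ 0.54786057 -0.08763534  0.044     ]
rim [ 0.54654773 -0.31600357  0.044     ]
rim [ 0.37736638 -0.31816523  0.044     ]
rim [ 0.37869084 -0.08362207  0.044     ]
inner [ 0.53728179 -0.09831992  0.044     ]
inner [ 0.53577199 -0.30706719  0.044     ]
inner [ 0.39117571 -0.30249999  0.044     ]
inner [ 0.39451338 -0.09750926  0.044     ]
lid top [array([ 0.58345641, -0.07801143,  0.23      ]), array([ 0.57664364, -0.32931994,  0.23      ]), array([ 0.55328889, -0.32750914,  0.23      ]), array([ 0.55545568, -0.0782256 ,  0.23      ])]
```

Call:
send_rows(
  motion=[
    {"dp": [0.013,0.004,-0.03],"rot": [0,0,0],"grip": 0.06},
    {"dp": [0.013,0.004,-0.04],"rot": [0,0,0],"grip": 0.06},
    {"dp": [0.012,0.004,-0.04],"rot": [0,0,0],"grip": 0.06},
    {"dp": [0,0,-0.03],"rot": [0,0,0],"grip": 0.06},
    {"dp": [0,0,-0.01],"rot": [0,0,0],"grip": 0.06},
    {"dp": [0,0,0],"rot": [0,0,0],"grip": 0.06},
  ],
)

```text
clock: 7.05
tcp_pos: [0.4857, 0.0892, 0.0596]
orientation: [1.828, 2.535, 0.025]
contact_force: [0.1, -0.1, 0.7]
grip_width: 0.0599
```

Run:
```python
from h import *
o=get_obs();print(o['tcp_pos'],o['orientation'])
from scipy.spatial.transform import Rotation as R
M=R.from_rotvec(o['orientation']).as_matrix();print(M.round(4))
f=grab('wrist','w2.png');print('tcp px',proj(f,o['tcp_pos']),'target',proj(f,[.483,.0892,.024]))
```

```text
[0.48571533 0.08918008 0.05962455] [1.82802665 2.53543229 0.0250309 ]
[[-0.3159  0.9485  0.0222]
 [ 0.9488  0.3159  0.0038]
 [-0.0034  0.0222 -0.9997]]
tcp px (np.float64(252.43418318294692), np.float64(256.1082634799038)) target (np.float64(254.17579194419875), np.float64(220.64661534855867))
```

View pics/w2.png

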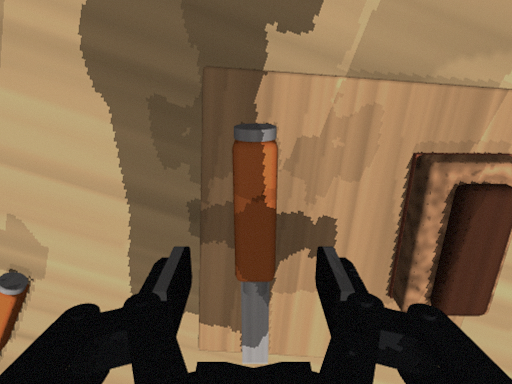

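The chisel handle (255,205) is centred between the open fingers (190 and 317), and the board and sander are clear. I'll go down and grip.

Call:
send_rows(
  motion=[
    {"dp": [-0.0015,0,-0.015],"rot": [-0.002,0.011,0],"grip": 0.055},
    {"dp": [-0.001,0,-0.015],"rot": [-0.002,0.011,0],"grip": 0.05},
    {"dp": [0,0,-0.008],"rot": [0,0,0],"grip": 0.05},
    {"dp": [0,0,-0.004],"rot": [0,0,0],"grip": 0.05},
    {"dp": [0,0,0],"rot": [0,0,0],"grip": 0.05},
  ],
)

```text
clock: 7.72
tcp_pos: [0.4848, 0.0898, 0.0174]
orientation: [1.836, 2.547, 0.005]
contact_force: [-0.4, -0.3, 0.4]
grip_width: 0.05
```

Call:
send_rows(
  motion=[
    {"dp": [0,0,0],"rot": [0,0,0],"grip": 0.035},
    {"dp": [0,0,0],"rot": [0,0,0],"grip": 0.015},
    {"dp": [0,0,0],"rot": [0,0,0],"grip": 0.015},
    {"dp": [0,0,0],"rot": [0,0,0],"grip": 0.015},
    {"dp": [0,0,0],"rot": [0,0,0],"grip": 0.015},
  ],
  grip_force=50,
)

```text
clock: 8.35
tcp_pos: [0.4851, 0.0898, 0.0181]
orientation: [1.836, 2.546, 0.006]
contact_force: [-1.1, -0.4, -2.4]
grip_width: 0.0229
```

Call:
send_rows(
  motion=[
    {"dp": [0,0,0.006],"rot": [0,0,0],"grip": 0.015},
    {"dp": [0,0,0.02],"rot": [0,0,0],"grip": 0.015},
    {"dp": [0,0,0.035],"rot": [0,0,0],"grip": 0.015},
    {"dp": [0,0,0.035],"rot": [0,0,0],"grip": 0.015},
    {"dp": [0,-0.01,0.03],"rot": [0,0,0.06],"grip": 0.015},
    {"dp": [-0.005,-0.02,0.01],"rot": [0,0,0.12],"grip": 0.015},
    {"dp": [-0.005,-0.03,0],"rot": [0,0,0.13],"grip": 0.015},
    {"dp": [-0.005,-0.03,0],"rot": [0,0,0.13],"grip": 0.015},
    {"dp": [-0.005,-0.03,0],"rot": [0,0,0.13],"grip": 0.015},
    {"dp": [-0.005,-0.03,0],"rot": [0,0,0.13],"grip": 0.015},
    {"dp": [-0.005,-0.03,0],"rot": [0,0,0.13],"grip": 0.015},
    {"dp": [-0.005,-0.03,0],"rot": [0,0,0.13],"grip": 0.015},
    {"dp": [-0.005,-0.03,0],"rot": [0,0,0.13],"grip": 0.015},
    {"dp": [0,-0.03,0],"rot": [0,0,0.08],"grip": 0.015},
    {"dp": [0,-0.02,0],"rot": [0,0,0.03],"grip": 0.015},
    {"dp": [0,0,0],"rot": [0,0,0],"grip": 0.015},
  ],
)

```text
clock: 10.35
tcp_pos: [0.443, -0.1665, 0.1571]
orientation: [-0.28, -3.114, 0.002]
contact_force: [-0.4, 0.4, -1.8]
grip_width: 0.0232
```

Run:
```python
from h import *
from scipy.spatial.transform import Rotation as R
import pickle
o=get_obs();M=R.from_rotvec(o['orientation']).as_matrix()
print(o['clock'],o['tcp_pos'],M.round(4),o['contact_force'],o['moment'],o['grip_width'],o['joints'].round(2))
fs={n:grab(n) for n in('top','side','wrist')};pickle.dump(fs,open('f3.pkl','wb'))
a={n:cv2.cvtColor(fs[n]['img'],cv2.COLOR_RGB2BGR) for n in fs}
x=np.vstack([cv2.resize(a['wrist'],(512,384)),np.hstack([cv2.resize(a['side'][140:250,200:330],(256,216)),cv2.resize(a['top'][150:250,220:340],(256,216))])])
cv2.imwrite('pics/m3.png',x)
```

```text
10.35 [ 0.44304045 -0.16654881  0.15708261] [[-9.838e-01  1.785e-01 -1.520e-02]
 [ 1.785e-01  9.839e-01  1.000e-04]
 [ 1.500e-02 -2.600e-03 -9.999e-01]] [-0.37089771  0.35351246 -1.78971701] [ 0.07312691 -0.04676913  0.00868969] 0.023181730169548446 [ 0.78  0.32 -0.65  2.05  0.25  0.86  2.95]
```

View pics/m3.png

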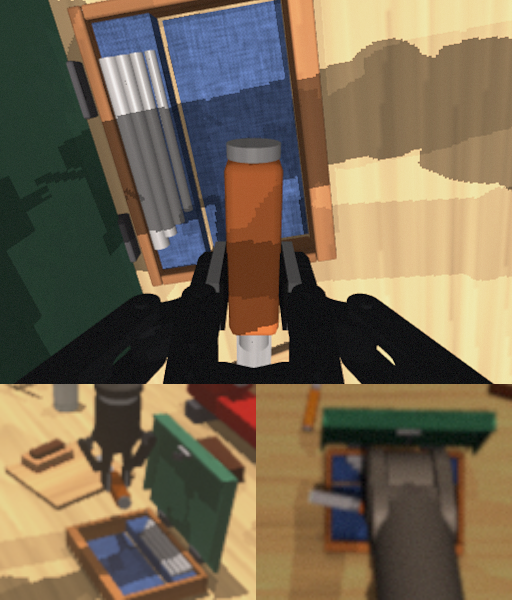

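Joint 7 hit its limit at 10° short (chisel in hand, visible at (253,240)). I'll lift clear of the open lid and turn the other way so the blade points to -y.

Call:
send_rows(
  motion=[
    {"dp": [0,0,0.04],"rot": [0,0,-0.08],"grip": 0.015},
    {"dp": [0,0,0.05],"rot": [0,0,-0.14],"grip": 0.015},
    {"dp": [0,0,0.05],"rot": [0,0,-0.17],"grip": 0.015},
    {"dp": [0,0,0.02],"rot": [0,0,-0.17],"grip": 0.015},
    {"dp": [0,0,0],"rot": [0,0,-0.17],"grip": 0.015},
    {"dp": [0,0,0],"rot": [0,0,-0.17],"grip": 0.015},
    {"dp": [0,0,0],"rot": [0,0,-0.17],"grip": 0.015},
    {"dp": [0,0,0],"rot": [0,0,-0.17],"grip": 0.015},
    {"dp": [0,0,0],"rot": [0,0,-0.17],"grip": 0.015},
    {"dp": [0,0,0],"rot": [0,0,-0.17],"grip": 0.015},
    {"dp": [0,0,0],"rot": [0,0,-0.17],"grip": 0.015},
    {"dp": [0,0,0],"rot": [0,0,-0.17],"grip": 0.015},
    {"dp": [0,0,0],"rot": [0,0,-0.17],"grip": 0.015},
    {"dp": [0,0,0],"rot": [0,0,-0.17],"grip": 0.015},
    {"dp": [0,0,0],"rot": [0,0,-0.17],"grip": 0.015},
    {"dp": [0,0,0],"rot": [0,0,-0.17],"grip": 0.015},
    {"dp": [0,0,0],"rot": [0,0,-0.12],"grip": 0.015},
    {"dp": [0,0,0],"rot": [0,0,-0.05],"grip": 0.015},
    {"dp": [0,0,0],"rot": [0,0,0],"grip": 0.015},
  ],
)

```text
clock: 12.88
tcp_pos: [0.4476, -0.1181, 0.3261]
orientation: [3.125, 0.28, 0.027]
contact_force: [0.2, 0.8, -0.6]
grip_width: 0.0227
```

```bash
cat > st.py <<'E'
from h import *
from scipy.spatial.transform import Rotation as R
o=get_obs();M=R.from_rotvec(o['orientation']).as_matrix()
print(o['clock'],o['tcp_pos'].round(4),'jaw yaw',np.degrees(np.arctan2(M[1,0],M[0,0])).round(2),'z',M[:,2].round(4),o['contact_force'].round(1),o['grip_width'],o['joints'].round(2))
E
python3 st.py
```

```text
12.875 [ 0.4476 -0.1181  0.3261] jaw yaw 10.25 z [ 0.0172 -0.002  -0.9999] [ 0.2  0.8 -0.6] 0.022730160947555485 [ 0.62  0.06 -0.52  1.9   0.03  1.18  0.28]
```

Call:
send_rows(
  motion=[
    {"dp": [-0.001,-0.015,-0.02],"rot": [0,0.006,-0.05],"grip": 0.015},
    {"dp": [-0.001,-0.015,-0.03],"rot": [0,0.006,-0.05],"grip": 0.015},
    {"dp": [-0.001,-0.015,-0.04],"rot": [0,0.005,-0.05],"grip": 0.015},
    {"dp": [-0.001,-0.013,-0.04],"rot": [0,0,-0.04],"grip": 0.015},
    {"dp": [0,0,-0.04],"rot": [0,0,0],"grip": 0.015},
    {"dp": [0,0,-0.03],"rot": [0,0,0],"grip": 0.015},
    {"dp": [0,0,-0.01],"rot": [0,0,0],"grip": 0.015},
    {"dp": [0,0,0],"rot": [0,0,0],"grip": 0.015},
  ],
)

```text
clock: 13.88
tcp_pos: [0.4386, -0.1797, 0.1027]
orientation: [3.137, -0.034, -0.012]
contact_force: [0.1, 0.6, -1.0]
grip_width: 0.0227
```

```bash
python3 st.py
python3 - <<'E'
from h import *
import pickle
fs={n:grab(n) for n in('top','side','wrist')};pickle.dump(fs,open('f4.pkl','wb'))
a={n:cv2.cvtColor(fs[n]['img'],cv2.COLOR_RGB2BGR) for n in fs}
x=np.vstack([a['wrist'],np.hstack([cv2.resize(a['side'][140:250,200:330],(256,216)),cv2.resize(a['top'][150:250,220:340],(256,216))])])
cv2.imwrite('pics/m4.png',x)
E
```

```text
13.875 [ 0.4386 -0.1797  0.1027] jaw yaw -1.24 z [-0.0077 -0.0044 -1.    ] [ 0.1  0.6 -1. ] 0.022686323883168012 [ 0.61  0.36 -0.42  2.11  0.23  0.71  0.01]
```

View pics/m4.png

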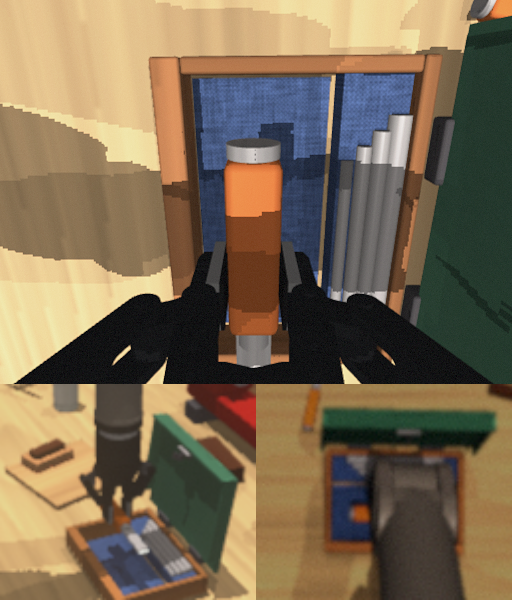

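The wrist view shows the chisel in hand over the empty bay: bay edges at u=182 and 333 at v=75, handle at u=253.

Run:
```python
from h import *
import pickle
f=pickle.load(open('f4.pkl','rb'))['wrist']
for p,z in(((182,75),.044),((333,75),.041),((410,70),.044),((150,58),.044),((440,55),.044),((190,270),.044),((322,270),.041)):print(p,ray(f,*p,z).round(4))
```

```text
(182, 75) [ 0.3995 -0.0929  0.044 ]
(333, 75) [ 0.4883 -0.095   0.041 ]
(410, 70) [ 0.532  -0.0933  0.044 ]
(150, 58) [ 0.382  -0.0833  0.044 ]
(440, 55) [ 0.5481 -0.0856  0.044 ]
(190, 270) [ 0.3928 -0.2245  0.044 ]
(322, 270) [ 0.4879 -0.2283  0.041 ]
```

Call:
send_rows(
  motion=[
    {"dp": [0.002,0.002,-0.02],"rot": [0.002,-0.004,0.006],"grip": 0.015},
    {"dp": [0.002,0.002,-0.025],"rot": [0.002,-0.004,0.006],"grip": 0.015},
    {"dp": [0,0,-0.02],"rot": [0,0,0],"grip": 0.015},
    {"dp": [0,0,-0.012],"rot": [0,0,0],"grip": 0.015},
    {"dp": [0,0,-0.003],"rot": [0,0,0],"grip": 0.015},
    {"dp": [0,0,0],"rot": [0,0,0],"grip": 0.015},
  ],
)

```text
clock: 14.78
tcp_pos: [0.4507, -0.1783, 0.0291]
orientation: [3.134, -0.016, 0.029]
contact_force: [-0.1, 0.3, -0.4]
grip_width: 0.0228
```

Call:
send_rows(
  motion=[
    {"dp": [0,0,-0.002],"rot": [0,0,0],"grip": 0.015},
  ],
)

```text
clock: 14.9
tcp_pos: [0.4513, -0.1786, 0.0278]
orientation: [3.133, -0.016, 0.032]
contact_force: [0.2, 0.4, -0.4]
grip_width: 0.0228
```

Call:
send_rows(
  motion=[
    {"dp": [0,0,-0.001],"rot": [0,0,0],"grip": 0.015},
  ],
)

```text
clock: 15.02
tcp_pos: [0.4515, -0.1787, 0.0271]
orientation: [3.133, -0.017, 0.033]
contact_force: [0.1, 0.6, -1.6]
grip_width: 0.0227
```

Call:
send_rows(
  motion=[
    {"dp": [-0.003,0,-0.003],"rot": [0,0.01,0],"grip": 0.015},
    {"dp": [-0.003,0,-0.003],"rot": [0,0.01,0],"grip": 0.015},
  ],
)

```text
clock: 15.28
tcp_pos: [0.4455, -0.1789, 0.0213]
orientation: [3.133, -0.017, 0.001]
contact_force: [0.1, -0.6, -1.0]
grip_width: 0.0228
```

```bash
python3 st.py
```

```text
15.275 [ 0.4455 -0.1789  0.0213] jaw yaw -0.61 z [ 6.e-04 -9.e-03 -1.e+00] [ 0.1 -0.6 -1. ] 0.022804657133503645 [ 0.53  0.51 -0.35  2.15  0.35  0.53 -0.09]
```

Call:
send_rows(
  motion=[
    {"dp": [0,0,-0.003],"rot": [0.005,0,0],"grip": 0.015},
    {"dp": [0,0,-0.002],"rot": [0.004,0,0],"grip": 0.015},
  ],
)

```text
clock: 15.52
tcp_pos: [0.4453, -0.1788, 0.0157]
orientation: [-3.141, 0.016, 0.0]
contact_force: [0.5, -0.3, -0.3]
grip_width: 0.0228
```

Call:
send_rows(
  motion=[
    {"dp": [0,0,-0.001],"rot": [0,0,0],"grip": 0.015},
  ],
)

```text
clock: 15.65
tcp_pos: [0.4452, -0.1789, 0.0145]
orientation: [-3.141, 0.017, 0.001]
contact_force: [0.0, -0.2, -1.7]
grip_width: 0.0229
```

Call:
send_rows(
  motion=[
    {"dp": [0,0,-0.001],"rot": [0,0,0],"grip": 0.015},
  ],
)

```text
clock: 15.78
tcp_pos: [0.4452, -0.1788, 0.0138]
orientation: [-3.141, 0.017, 0.001]
contact_force: [-5.2, 1.4, 18.9]
grip_width: 0.0228
```

Call:
send_rows(
  motion=[
    {"dp": [0,0,0.0005],"rot": [0,0,0],"grip": 0.024},
    {"dp": [0,0,0],"rot": [0,0,0],"grip": 0.03},
    {"dp": [0,0,0],"rot": [0,0,0],"grip": 0.04},
    {"dp": [0,0,0],"rot": [0,0,0],"grip": 0.044},
  ],
)

```text
clock: 16.27
tcp_pos: [0.4458, -0.1789, 0.0147]
orientation: [-3.141, 0.017, -0.001]
contact_force: [-0.4, -1.4, 0.0]
grip_width: 0.044
```

Call:
send_rows(
  motion=[
    {"dp": [0,0,0.004],"rot": [0,0,0],"grip": 0.044},
    {"dp": [0,0,0.01],"rot": [0,0,0],"grip": 0.044},
    {"dp": [-0.002,0,0.025],"rot": [0,0,0],"grip": 0.044},
    {"dp": [-0.002,0,0.04],"rot": [0,0,0],"grip": 0.044},
    {"dp": [0,0.02,0.05],"rot": [0,0,0],"grip": 0.044},
    {"dp": [0,0.06,0.05],"rot": [0,0,0],"grip": 0},
    {"dp": [0,0.06,0.05],"rot": [0,0,0],"grip": 0},
    {"dp": [0,0.06,0.04],"rot": [0,0,0],"grip": 0},
    {"dp": [0,0.05,0.0],"rot": [0,0,0],"grip": 0},
    {"dp": [0,0.0,0.0],"rot": [0,0,0],"grip": 0},
  ],
)

```text
clock: 17.52
tcp_pos: [0.44, 0.0448, 0.2701]
orientation: [-3.141, 0.018, -0.014]
contact_force: [-0.0, -0.0, -0.0]
grip_width: -0.0
```

```bash
python3 st.py
python3 - <<'E'
from h import *
import pickle
fs={n:grab(n) for n in('top','side','wrist')};pickle.dump(fs,open('f5.pkl','wb'))
a={n:cv2.cvtColor(fs[n]['img'],cv2.COLOR_RGB2BGR) for n in fs}
x=np.hstack([cv2.resize(a['side'][130:270,190:340],(400,373)),cv2.resize(a['top'][160:260,220:327],(400,373))])
cv2.imwrite('pics/m5.png',x)
E
```

```text
17.525 [0.44   0.0448 0.2701] jaw yaw -0.66 z [ 8.7e-03  6.0e-04 -1.0e+00] [-0. -0. -0.] -4.249168194115612e-05 [ 0.39  0.09 -0.66  2.    0.06  1.06 -0.31]
```

View pics/m5.png

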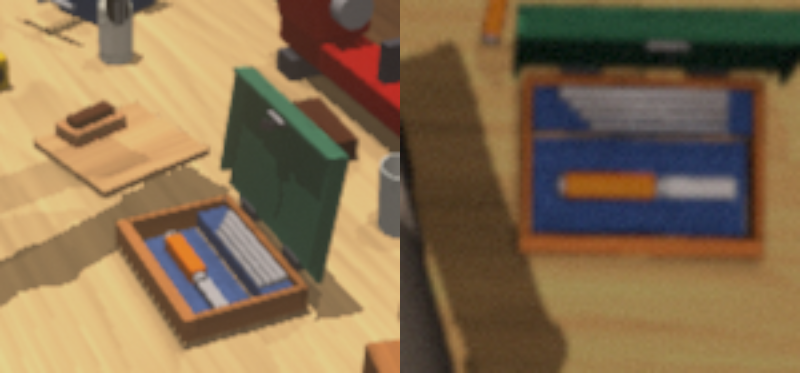

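The chisel lies flat in the bay (top crop: handle at (608,186), blade to (735,188)), and the lid is still open. Next I go over and behind the lid.

Call:
send_rows(
  motion=[
    {"dp": [0.02,0,0.02],"rot": [0,0,0.12],"grip": 0},
    {"dp": [0.025,-0.02,0.02],"rot": [0,0,0.16],"grip": 0},
    {"dp": [0.025,-0.025,0],"rot": [0,0,0.16],"grip": 0},
    {"dp": [0.025,-0.03,0],"rot": [0,0,0.16],"grip": 0},
    {"dp": [0.025,-0.03,0],"rot": [0,0,0.16],"grip": 0},
    {"dp": [0.025,-0.03,0],"rot": [0,0,0.16],"grip": 0},
    {"dp": [0.025,-0.03,0],"rot": [0,0,0.16],"grip": 0},
    {"dp": [0.02,-0.03,0],"rot": [0,0,0.16],"grip": 0},
    {"dp": [0.01,-0.03,0],"rot": [0,0,0.16],"grip": 0},
    {"dp": [0,-0.02,0],"rot": [0,0,0.16],"grip": 0},
    {"dp": [0,0,0],"rot": [0,0,0],"grip": 0},
  ],
)

```text
clock: 19.05
tcp_pos: [0.6369, -0.2376, 0.3007]
orientation: [-2.23, -2.207, 0.015]
contact_force: [0.6, 0.3, 0.1]
grip_width: 0.0002
```

```bash
python3 st.py
```

```text
19.05 [ 0.6369 -0.2376  0.3007] jaw yaw 89.42 z [-0.0097 -0.0037 -0.9999] [0.6 0.3 0.1] 0.00022100339374219057 [ 0.72  0.53 -0.69  1.41  0.34  1.33  1.57]
```

Descend behind the lid (tip z ≈ 0.205), then approach it.

Call:
send_rows(
  motion=[
    {"dp": [0,0.008,-0.02],"rot": [0,-0.005,0],"grip": 0},
    {"dp": [0,0.01,-0.025],"rot": [0,-0.005,0],"grip": 0},
    {"dp": [0,0.01,-0.025],"rot": [0,0,0],"grip": 0},
    {"dp": [0,0.01,-0.02],"rot": [0,0,0],"grip": 0},
    {"dp": [-0.005,0,-0.005],"rot": [0,0,0],"grip": 0},
    {"dp": [0,0,0],"rot": [0,0,0],"grip": 0},
  ],
)

```text
clock: 19.8
tcp_pos: [0.6278, -0.1985, 0.2022]
orientation: [-2.258, -2.184, 0.007]
contact_force: [0.5, -0.3, 0.5]
grip_width: 0.0001
```

```bash
python3 st.py
cat > arc.py <<'E'
import numpy as np
hx,hz,r=.550,.054,.165
for k in range(0,31):
    th=1.6-1.6*k/30
    print(k,round(th,3),'x %.4f z %.4f'%(hx-r*np.cos(th)+.012*np.sin(th)+.011,hz+r*np.sin(th)+.012*np.cos(th)))
E
python3 arc.py
```

```text
19.8 [ 0.6278 -0.1985  0.2022] jaw yaw 88.1 z [-0.0036 -0.0029 -1.    ] [ 0.5 -0.3  0.5] 6.806778348083483e-05 [ 0.68  0.57 -0.68  1.59  0.39  1.13  1.45]
0 1.6 x 0.5778 z 0.2186
1 1.547 x 0.5690 z 0.2192
2 1.493 x 0.5602 z 0.2194
3 1.44 x 0.5514 z 0.2192
4 1.387 x 0.5426 z 0.2184
5 1.333 x 0.5338 z 0.2172
6 1.28 x 0.5252 z 0.2155
7 1.227 x 0.5166 z 0.2134
8 1.173 x 0.5082 z 0.2108
9 1.12 x 0.4999 z 0.2077
10 1.067 x 0.4918 z 0.2043
11 1.013 x 0.4839 z 0.2004
12 0.96 x 0.4762 z 0.1960
13 0.907 x 0.4687 z 0.1913
14 0.853 x 0.4616 z 0.1862
15 0.8 x 0.4547 z 0.1807
16 0.747 x 0.4480 z 0.1749
17 0.693 x 0.4418 z 0.1687
18 0.64 x 0.4358 z 0.1622
19 0.587 x 0.4302 z 0.1553
20 0.533 x 0.4250 z 0.1482
21 0.48 x 0.4202 z 0.1408
22 0.427 x 0.4158 z 0.1332
23 0.373 x 0.4117 z 0.1254
24 0.32 x 0.4082 z 0.1173
25 0.267 x 0.4050 z 0.1091
26 0.213 x 0.4023 z 0.1007
27 0.16 x 0.4000 z 0.0921
28 0.107 x 0.3982 z 0.0835
29 0.053 x 0.3969 z 0.0748
30 0.0 x 0.3960 z 0.0660
```

Call:
send_rows(
  motion=[
    {"dp": [-0.008,0,0.002],"rot": [0,0,0],"grip": 0},
    {"dp": [-0.008,0,0.002],"rot": [0,0,0],"grip": 0},
    {"dp": [-0.008,0,0.002],"rot": [0,0,0],"grip": 0},
    {"dp": [-0.008,0,0.002],"rot": [0,0,0],"grip": 0},
  ],
)

```text
clock: 20.3
tcp_pos: [0.5947, -0.1999, 0.2133]
orientation: [2.26, 2.178, -0.005]
contact_force: [1.3, 0.9, -1.7]
grip_width: -0.0001
```

Call:
send_rows(
  motion=[
    {"dp": [-0.008,0,0.002],"rot": [0,0,0],"grip": 0},
    {"dp": [-0.008,0,0.002],"rot": [0,0,0],"grip": 0},
  ],
)

```text
clock: 20.55
tcp_pos: [0.5789, -0.1996, 0.2179]
orientation: [2.258, 2.177, -0.001]
contact_force: [3.3, 0.3, -1.9]
grip_width: -0.0003
```

Call:
send_rows(
  motion=[
    {"dp": [-0.008,0,0.001],"rot": [0,0,0],"grip": 0},
    {"dp": [-0.008,0,0.001],"rot": [0,0,0],"grip": 0},
  ],
)

```text
clock: 20.8
tcp_pos: [0.5625, -0.1993, 0.2202]
orientation: [2.257, 2.177, 0.001]
contact_force: [3.9, -0.1, -3.3]
grip_width: 0.0001
```

Call:
send_rows(
  motion=[
    {"dp": [-0.009,0,-0.0005],"rot": [0,0,0],"grip": 0},
    {"dp": [-0.009,0,-0.001],"rot": [0,0,0],"grip": 0},
    {"dp": [-0.009,0,-0.0015],"rot": [0,0,0],"grip": 0},
    {"dp": [-0.0085,0,-0.002],"rot": [0,0,0],"grip": 0},
  ],
)

```text
clock: 21.3
tcp_pos: [0.5263, -0.1989, 0.2168]
orientation: [2.254, 2.175, 0.005]
contact_force: [2.7, 0.1, 2.7]
grip_width: 0.0003
```

Call:
send_rows(
  motion=[
    {"dp": [-0.0085,0,-0.0025],"rot": [0,0,0],"grip": 0},
    {"dp": [-0.0085,0,-0.003],"rot": [0,0,0],"grip": 0},
    {"dp": [-0.008,0,-0.003],"rot": [0,0,0],"grip": 0},
    {"dp": [-0.008,0,-0.0035],"rot": [0,0,0],"grip": 0},
  ],
)

```text
clock: 21.8
tcp_pos: [0.491, -0.1988, 0.2048]
orientation: [2.254, 2.174, 0.005]
contact_force: [2.1, 1.3, 4.1]
grip_width: 0.0003
```

On track with the arc (k≈10). Continue.

Call:
send_rows(
  motion=[
    {"dp": [-0.008,0,-0.004],"rot": [0,0,0],"grip": 0},
    {"dp": [-0.0077,0,-0.0045],"rot": [0,0,0],"grip": 0},
    {"dp": [-0.0075,0,-0.005],"rot": [0,0,0],"grip": 0},
    {"dp": [-0.007,0,-0.005],"rot": [0,0,0],"grip": 0},
    {"dp": [-0.007,0,-0.0055],"rot": [0,0,0],"grip": 0},
  ],
)

```text
clock: 22.42
tcp_pos: [0.4501, -0.1985, 0.1785]
orientation: [2.255, 2.176, 0.003]
contact_force: [3.3, 0.9, 0.9]
grip_width: 0.0
```

Call:
send_rows(
  motion=[
    {"dp": [-0.0066,0,-0.006],"rot": [0,0,0],"grip": 0},
    {"dp": [-0.0062,0,-0.006],"rot": [0,0,0],"grip": 0},
    {"dp": [-0.006,0,-0.0065],"rot": [0,0,0],"grip": 0},
    {"dp": [-0.0056,0,-0.007],"rot": [0,0,0],"grip": 0},
    {"dp": [-0.005,0,-0.007],"rot": [0,0,0],"grip": 0},
  ],
)

```text
clock: 23.05
tcp_pos: [0.4192, -0.1983, 0.1436]
orientation: [2.255, 2.175, 0.006]
contact_force: [3.2, 1.6, 1.8]
grip_width: -0.0001
```

```bash
python3 st.py
```

```text
23.05 [ 0.4192 -0.1983  0.1436] jaw yaw 87.95 z [ 0.0084 -0.0036 -1.    ] [3.2 1.6 1.8] -5.6645208179957895e-05 [ 0.93  0.33 -0.73  2.1   0.3   0.81  1.56]
```

Call:
send_rows(
  motion=[
    {"dp": [-0.0032,0,-0.008],"rot": [0,0.003,0],"grip": 0},
    {"dp": [-0.003,0,-0.008],"rot": [0,0.003,0],"grip": 0},
    {"dp": [-0.003,0,-0.008],"rot": [0,0.002,0],"grip": 0},
    {"dp": [-0.0025,0,-0.008],"rot": [0,0,0],"grip": 0},
  ],
)

```text
clock: 23.55
tcp_pos: [0.403, -0.1985, 0.1084]
orientation: [-2.26, -2.179, 0.012]
contact_force: [-1.4, 0.7, 3.6]
grip_width: -0.0001
```

Call:
send_rows(
  motion=[
    {"dp": [-0.002,0,-0.008],"rot": [0,0,0],"grip": 0},
    {"dp": [-0.002,0,-0.008],"rot": [0,0,0],"grip": 0},
    {"dp": [-0.001,0,-0.008],"rot": [0,0,0],"grip": 0},
  ],
)

```text
clock: 23.92
tcp_pos: [0.3964, -0.1985, 0.0822]
orientation: [-2.259, -2.177, 0.015]
contact_force: [-2.3, 0.8, 3.4]
grip_width: -0.0002
```

```bash
python3 st.py
```

```text
23.925 [ 0.3964 -0.1985  0.0822] jaw yaw 87.89 z [-0.0098 -0.0033 -0.9999] [-2.3  0.8  3.4] -0.00015161090695235636 [ 0.89  0.41 -0.67  2.18  0.41  0.69  1.47]
```

Call:
send_rows(
  motion=[
    {"dp": [-0.001,0,-0.005],"rot": [0,-0.004,0],"grip": 0},
    {"dp": [-0.001,0,-0.005],"rot": [0,-0.004,0],"grip": 0},
    {"dp": [0,0,-0.004],"rot": [0,0,0],"grip": 0},
    {"dp": [0,0,-0.003],"rot": [0,0,0],"grip": 0},
  ],
)

```text
clock: 24.42
tcp_pos: [0.3942, -0.1985, 0.0637]
orientation: [2.261, 2.179, -0.005]
contact_force: [-0.9, 1.3, 3.4]
grip_width: 0.0003
```

Call:
send_rows(
  motion=[
    {"dp": [0,0,-0.002],"rot": [0,0,0],"grip": 0},
    {"dp": [0,0,-0.002],"rot": [0,0,0],"grip": 0},
  ],
)

```text
clock: 24.68
tcp_pos: [0.394, -0.1985, 0.0594]
orientation: [2.261, 2.18, -0.005]
contact_force: [-2.0, 0.7, 4.5]
grip_width: 0.0
```

Call:
send_rows(
  motion=[
    {"dp": [0,0,-0.002],"rot": [0,0,0],"grip": 0},
  ],
)

```text
clock: 24.8
tcp_pos: [0.3939, -0.1985, 0.0573]
orientation: [2.261, 2.18, -0.006]
contact_force: [-2.1, 1.5, 3.8]
grip_width: -0.0002
```

Call:
send_rows(
  motion=[
    {"dp": [0,0,-0.0015],"rot": [0,0,0],"grip": 0},
    {"dp": [0,0,-0.001],"rot": [0,0,0],"grip": 0},
  ],
)

```text
clock: 25.05
tcp_pos: [0.3939, -0.1985, 0.0546]
orientation: [2.261, 2.18, -0.006]
contact_force: [-2.1, 0.8, 2.5]
grip_width: -0.0001
```

Call:
send_rows(
  motion=[
    {"dp": [0,0,-0.0005],"rot": [0,0,0],"grip": 0},
  ],
)

```text
clock: 25.18
tcp_pos: [0.3939, -0.1985, 0.0542]
orientation: [2.261, 2.18, -0.006]
contact_force: [-3.6, 1.7, 8.1]
grip_width: -0.0002
```

The lower stop can be felt (force rises to 8 N), so I release slowly and watch whether the lid follows past 0.066.

Call:
send_rows(
  motion=[
    {"dp": [0,0,0.004],"rot": [0,0,0],"grip": 0},
    {"dp": [0,0,0.004],"rot": [0,0,0],"grip": 0},
    {"dp": [0,0,0.004],"rot": [0,0,0],"grip": 0},
    {"dp": [0,0,0.003],"rot": [0,0,0],"grip": 0},
    {"dp": [0,0,0.0],"rot": [0,0,0],"grip": 0},
  ],
)

```text
clock: 25.8
tcp_pos: [0.3953, -0.199, 0.0705]
orientation: [2.26, 2.178, -0.003]
contact_force: [-0.4, 0.2, -0.1]
grip_width: 0.0001
```

Call:
send_rows(
  motion=[
    {"dp": [0,0,0.003],"rot": [0,0,0],"grip": 0},
    {"dp": [0,0,0.0],"rot": [0,0,0],"grip": 0},
    {"dp": [0,0,0.0],"rot": [0,0,0],"grip": 0},
  ],
)

```text
clock: 26.18
tcp_pos: [0.3953, -0.1991, 0.0736]
orientation: [2.26, 2.178, -0.003]
contact_force: [-0.3, -0.1, -0.4]
grip_width: -0.0002
```

No force on the tool, so it looks latched. I'll retreat and check.

Call:
send_rows(
  motion=[
    {"dp": [0,0,0.02],"rot": [0,0,0],"grip": 0},
    {"dp": [0,0.01,0.05],"rot": [0,0,0],"grip": 0},
    {"dp": [0.01,0.04,0.05],"rot": [0,0,0],"grip": 0},
    {"dp": [0.02,0.06,0.02],"rot": [0,0,0],"grip": 0},
    {"dp": [0.02,0.06,0],"rot": [0,0,0],"grip": 0},
    {"dp": [0.01,0.06,0],"rot": [0,0,0],"grip": 0},
    {"dp": [0,0.04,0],"rot": [0,0,0],"grip": 0},
    {"dp": [0,0,0],"rot": [0,0,0],"grip": 0},
    {"dp": [0,0,0],"rot": [0,0,0],"grip": 0},
    {"dp": [0,0,0],"rot": [0,0,0],"grip": 0},
  ],
)

```text
clock: 27.42
tcp_pos: [0.4538, 0.073, 0.2157]
orientation: [2.267, 2.171, 0.001]
contact_force: [-0.1, 0.2, -0.6]
grip_width: -0.0
```

```bash
python3 st.py
python3 - <<'E'
from h import *
fs={n:grab(n) for n in('top','side')}
a={n:cv2.cvtColor(fs[n]['img'],cv2.COLOR_RGB2BGR) for n in fs}
cv2.imwrite('pics/m6.png',np.vstack([cv2.resize(a['side'],(400,300)),cv2.resize(a['top'],(400,300))]))
E
```

```text
27.425 [0.4538 0.073  0.2157] jaw yaw 87.51 z [ 0.0028 -0.0017 -1.    ] [-0.1  0.2 -0.6] -3.5455106183734066e-05 [ 0.53  0.25 -0.94  2.02  0.25  0.98  1.  ]
```

View pics/m6.png

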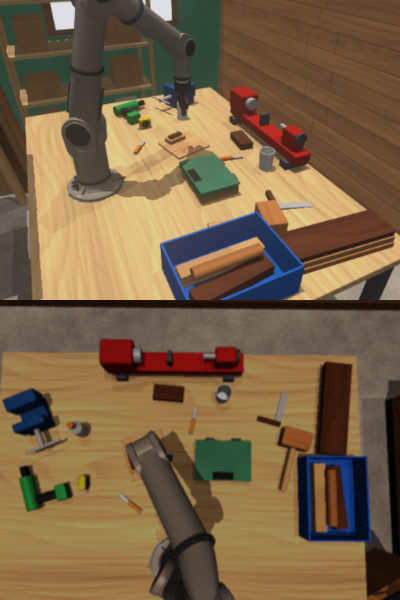

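The lid (side view at (210,175), top view at (222,460)) is shut and level over a second after release. The arm is clear and the bystanders are in place.

```bash
python3 -c "
from bench import hand_in
print(hand_in())"
```

```text
the job is handed in; nothing more can be done
None
```

The chisel is put away in the case's front bay, the lid is latched shut, and the job is handed in at about 27.5 s of the 72 s allowed. The hand-in gives no verdict.

- **Opening:** I pressed the lid with about 4–5 N to roughly 11.5 mm, and the camera showed it sprung fully open.
- **Placing:** The chisel went down flat in the bay with its blade towards -y. Top and side images confirmed this before I closed the lid. The force peaked at about 19 N at touchdown, with the chisel in the grip.
- **Closing:** I swung the lid down from behind with about 3–5 N and pressed until I felt the lower stop at about 8 N. It stayed shut by itself for over a second, the arm is clear of everything, and the bystanders looked unmoved in the last images.
- **What went wrong:** My first turn of the chisel ran the last joint up against its limit, about 10° short. I lifted clear of the open lid and turned it the other way instead.
- **Not checked:** I could not see the chisel once the lid was shut, and I checked the lid angle only by eye and by the contact height.

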